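Shut down the cooling tunnel outfeed: ease out the hood wedge and clear the catch tray

TASK

The run is over, so shut down the outfeed end of the cooling tunnel. Its heavy hood was propped ajar on a wedge to air: by the D-handle, work the wedge straight back out from under the hood's edge in small tugs, pausing after each for the hood to settle on it, so that the hood comes down gently and fully shut, and leave the wedge lying on the bench clear of the hood. Also take the two finished chocolate bars out of the catch tray and lay them flat on the floor of the grey tote, without dropping them; leave the moulds, the bowl and the scraper where they are.

Things in the scene. Friction and masses are not known exactly. Their poses are not given: they have to be found in the camera images.
- tunnel: The fixed stainless cooling tunnel with its catch tray. Origin on the bench, below the hood's near edge, at the belt's outfeed nose. x points into the machine, square to the hood's edge; y runs upstream along the belt; z up. The shut hood spans x 0 to 250, y 50 to 435 mm, 110 mm high, plus a bar handle 30 mm high on top.
- hood: Heavy steel hood (about 2.4 kg), hinged along its far top edge, 250 mm behind its near edge and 108 mm up. Origin: middle of the lower near edge of its apron; y along that edge. Shut, the origin is 14 mm above the bench; propped, about 32 to 40 mm, and up to 10 mm nearer the robot. Only the wedge holds it up. Behind the apron 42 mm are free under the machine.
- wedge_handle (a point): Centre of the opening of the wedge's level steel D-handle (10 mm round bar), 26 mm above the bench. x points to the wedge's thin end under the hood, z up. The opening is about 57 mm (x) by 72 mm (y); the cross bar's centre line lies 31 mm away towards -x. Fingers in the loop stand about 60 to 85 mm from the apron. Drawing the wedge takes 8 to 20 N while it carries the hood.
- wedge_tip (a point): Middle of the wedge's thin edge, on the bench, 159 mm from wedge_handle along +x; same axes. White plastic wedge, 0.25 kg, 70 mm wide, its taper 120 mm long from 4 mm (here) to 46 mm (thick end, outside, with the handle). At the start this edge lies about 70 to 95 mm behind the hood's near edge line.
- tray_in (a point): Centre of the inner floor of the catch tray at the end of the belt, 3 mm above the bench; axes as the tunnel. The tray is 262 mm (x) by 280 mm (y), walls 3 mm thick and 30 mm high.
- bar1_c (a point): Centre of one finished dark chocolate bar lying flat in the catch tray: 130 mm (x) by 44 mm (y) by 22 mm high (z), 0.15 kg.
- bar2_c (a point): Centre of the other, identical bar in the catch tray.
- tote_in (a point): Centre of the inner floor of the grey tote, an open shallow box standing on the bench to the right: 300 mm (x) by 200 mm (y), walls 5 mm thick and 65 mm high, floor 5 mm above the bench; inside 290 by 190 mm.
- moulds: Bystander: stack of three amber plastic moulds 248 x 128 x 68 mm on the bench; origin under its centre.
- bowl: Bystander: small steel bowl, 110 mm across, 50 mm high; origin under its centre.
- scraper: Bystander: spatula about 200 mm long lying in front of the catch tray; origin under its middle, x along it.
There are look-alikes about, which are no part of the job. What is shaped like the part that bears bar2_c but red or yellow is not meant. Leave any yellow look-alike of the part that bears wedge_handle alone.

How it is judged:
By the outcome, as a careful person would: the job done as asked, in the order asked, and still so for the second after the job is handed in, with the robot touching nothing.
It also fails if it takes over 70 s, if anything falls off the work surface, if the arm or the gripper's body presses on something with over 40 N, if the wrist force passes 120 N, or if a joint passes its speed limit or range.

ROBOT

A 6-joint arm with a two-finger parallel gripper is mounted at the origin on the work surface. World frame = base frame: x ahead of the robot, y to its left, z up, the work surface at z = 0. Lengths are in m, angles in rad, forces in N, time in s.
With the tool pointing down it reaches from about 0.225 to 0.875 m from the base axis. Payload 3.4 kg.
Tool frame: the origin (TCP) lies on the mounting face of the last link; the fingertips stand 173 mm ahead of it and the grasp point (between the pads) lies robot.pinch_z ahead of it (robot.pinch_z is the distance from the TCP to the grasp point, in m); z points along the fingers, y is the line along which they close (so a half turn about z gives the same grasp; the last joint's range is limited). The gripper opens to 85 mm and grips with 20 to 120 N. Pads are 22 mm wide; open, the fingers measure 114 mm over their backs; the gripper's body (76 mm by 85 mm) begins 54 mm behind the grasp point. The pads swing forward as they close: fully open they stand 13 mm farther back than shut.
Start: joints at [-1.276, 0.276, 1.505, -0, 1.361, -0.121], TCP at [0.232, -0.526, 0.405] pointing down, gripper open.
Joint ranges: [-2.89, 2.89], [-0.75, 2.08], [0.22, 2.7], [-1.18, 4.32], [0.11, 2.71], [-2.7, 2.7]. Speed limits (rad/s): [2.57, 2.57, 3.14, 3.14, 3.14, 3.14].

INTERFACE

Orientations are given as [roll, pitch, yaw] about the fixed x, y, z axes, in that order (R = Rz(yaw) Ry(pitch) Rx(roll)).
In Python, from cell import robot gives the robot as it stands.
- The arm moves only by the shell command python3 -m handwheel 'ROWS' [FORCE]. ROWS is JSON, a list of rows, each an object of numbers: "x", "y", "z": the shift along the tool's x, y, z in mm; "rx", "ry", "rz": the turn, a rotation vector about the tool's x, y, z in degrees; "claw": the opening in per cent of the stroke, from 0 (shut) to 100 (fully open). A call has 1 to 8 rows; each row shifts and turns the commanded pose from where the row before left it, along the tool's axes as they then stand; what a row does not reach is not made up. A row lasts 1/10 s, in which the tool goes at most 50 mm and 8.59 degrees, less where a joint would pass 70% of its speed; a pose out of reach is approached as far as the arm can. A call with a gripper value outside its range is refused whole. The fingers move at their own pace and stop on an object; FORCE is the grip in N (left out, the last holds). Time passes only in rows, so rows that do not move let the fingers close. It gives the time, the measured TCP pose, the force, the opening and the grip force at its end, in the units of the state.
- robot.observe(): the state, without advancing time (a new reading comes with each control period).
- robot.snapshot(name): name is "scene" or "side" or "wrist"; returns the picture (420x560x3 uint8, blue, green, red); there is no depth.
- robot.get_calibration(name): a dict with "fx", "fy", "cx", "cy" (pixels), "origin" and "rotation" of the camera in the world; the wrist camera has in their place "T_tool_cam" (4x4, takes a point from camera to tool coordinates, whose origin is the TCP and whose axes are the flange's). Camera axes: x right, y up, looking along -z (the intrinsics and any distortion apply to the point x, -y, -z); pixel columns grow to the right and rows downward; lengths in m; the calibration is good to about 2 mm. The wrist camera is an equidistant fisheye: a pixel r from the principal point sees the ray r / f radians off the axis. A picture is of the moment at which its call begins: read the wrist's pose just before it. get_calibration takes no time and is no camera call.
- robot.close_job(): hands the job in; it is judged then, once.
The state is a dict: "t": time; "q": joint angles; "joint_vel": joint speeds; "joint_torque": joint torques, N m; "tool_pos": TCP position; "ee_rot": TCP orientation; "force": force on the tool from outside, world axes, zero at the start; "moment": the same for the moment, N m; "opening": opening from 0.0 (shut) to 1.0 (fully open); "finger_force": force on a finger pad.
Only numpy, scipy, OpenCV 4.12 (cv2) and the standard library are available. Lean on these libraries where they do the work, as an engineer would, in place of code of your own. Each camera call takes 0.05 s, during which the arm holds its last target. There are 200 camera calls.

## Working session

There is one attempt and no reset: what is moved stays moved. The work goes in short steps, Python scripts to look and compute and a shell command to move; the robot and the scene stay as the last step left them, time stands still between calls to the robot, and variables do not carry over. Pictures are saved under pics/ and viewed, at most 10 in all, crops included, and the job is handed in when it is done.

```bash
ls; mkdir -p pics; python3 - <<'E'
from cell import robot
import cv2
print(robot.pinch_z, robot.observe())
for n in ("scene","side","wrist"):
    print(n, robot.get_calibration(n))
a=robot.snapshot("scene");b=robot.snapshot("side");c=robot.snapshot("wrist")
for n,i in zip("abc",(a,b,c)): cv2.imwrite(f"pics/{n}0.png",i)
E
```

```text
pics
0.1547 {'t': 0.0, 'q': array([-1.27600363e+00,  2.76616214e-01,  1.50617410e+00,  2.10487891e-05,
        1.36071841e+00, -1.21023333e-01]), 'joint_vel': array([ 0.0003146 , -0.0004866 , -0.00102699,  0.00081586,  0.00097501,
       -0.00073004]), 'joint_torque': array([-2.73923597e-04, -4.16772473e+01, -2.45802569e+01, -6.85480404e-05,
        1.11840974e-02,  8.43941365e-06]), 'tool_pos': array([ 0.2321844 , -0.52579266,  0.40381099]), 'ee_rot': array([-3.13969308e+00, -2.51751253e-04,  4.15811383e-01]), 'force': array([-0.79150233, -0.44896534, -0.21123521]), 'moment': array([ 0.00096599, -0.00744536,  0.00579167]), 'finger_force': 0.0, 'opening': 1.0006044680920343}
scene {'fx': 433.4182819852864, 'fy': 433.4182819852864, 'cx': 281.9445288252423, 'cy': 207.7611158570145, 'origin': array([ 1.43729691, -0.31880341,  0.9826144 ]), 'rotation': array([ 0.83570185, -0.01022192,  1.19309131])}
side {'fx': 465.9124464802076, 'fy': 465.9124464802076, 'cx': 276.0972653368122, 'cy': 208.7599605752828, 'origin': array([0.07763307, 0.84520871, 1.04674705]), 'rotation': array([ 0.71076788,  0.00915343, -2.65390033])}
wrist {'fx': 325.19226210127806, 'fy': 325.19226210127806, 'cx': 279.0589870353394, 'cy': 214.66134281938238, 'T_tool_cam': array([[ 4.23056354e-04,  9.46150800e-01,  3.23725942e-01,
         8.25752541e-02],
       [ 9.99999587e-01, -1.39835949e-04, -8.98137118e-04,
         3.25379259e-04],
       [-8.04504628e-04,  3.23726188e-01, -9.46150468e-01,
         3.08195654e-02],
       [ 0.00000000e+00,  0.00000000e+00,  0.00000000e+00,
         1.00000000e+00]])}
```

View pics/a0.png

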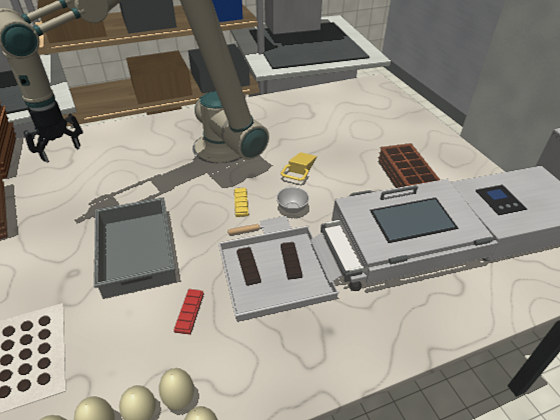

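View pics/b0.png

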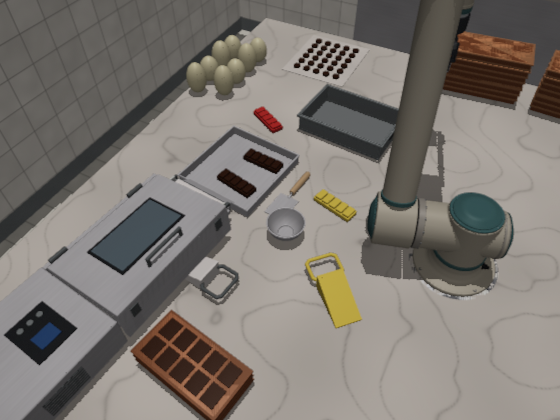

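The scene picture shows the tray with two dark bars at (249,266) and (291,260), the grey tote at (136,247), the bowl at (292,201), the moulds at (408,165) and the scraper at (258,228). In the side picture the white wedge is at (203,271) with its steel D-handle at (221,283).

Candidates for each (side-view pixels):
- **Bars:** dark (264,160) and (237,183) in the tray are meant. Red (268,119) and yellow (335,205) are not.
- **Wedges:** white with the steel handle (221,283), under the hood, is meant. Yellow (340,295) is not.

I'll confirm these in a crop.

```bash
cat > h.py <<'E'
import numpy as np, cv2
from scipy.spatial.transform import Rotation as R
from cell import robot
def cam(n):
    c=robot.get_calibration(n); return c, R.from_euler('xyz',c['rotation']).as_matrix(), np.array(c['origin'])
def cast(n,uv,z):
    c,M,o=cam(n); uv=np.atleast_2d(np.array(uv,float))
    d=np.c_[(uv[:,0]-c['cx'])/c['fx'],-(uv[:,1]-c['cy'])/c['fy'],-np.ones(len(uv))]@M.T
    return o+d*((z-o[2])/d[:,2])[:,None]
def proj(n,P):
    c,M,o=cam(n); q=(np.atleast_2d(P)-o)@M
    return np.c_[c['cx']-c['fx']*q[:,0]/q[:,2], c['cy']+c['fy']*q[:,1]/q[:,2]]
def tri(uva,uvb):
    A=[];B=[]
    for n,uv in (("scene",uva),("side",uvb)):
        o=cam(n)[2]; d=cast(n,uv,0)[0]-o; d/=np.linalg.norm(d); P=np.eye(3)-np.outer(d,d); A.append(P);B.append(P@o)
    return np.linalg.solve(sum(A),sum(B))
def rects(img,roi,vmax=60,amin=60):
    x0,y0,x1,y1=roi; s=img[y0:y1,x0:x1]; m=(s.max(2)<vmax).astype(np.uint8)
    m=cv2.morphologyEx(m,cv2.MORPH_CLOSE,np.ones((5,5)))
    cs,_=cv2.findContours(m,cv2.RETR_EXTERNAL,cv2.CHAIN_APPROX_NONE)
    return [c.reshape(-1,2)+[x0,y0] for c in cs if cv2.contourArea(c)>amin]
E
python3 - <<'E'
from h import *
a=cv2.imread("pics/a0.png");b=cv2.imread("pics/b0.png")
for n,i,roi in (("scene",a,(230,235,318,300)),("side",b,(205,140,290,205))):
    for c in rects(i,roi):
        P=cast(n,c,0.025)[:,:2].astype(np.float32)*1000
        print(n,c.mean(0).round(),cv2.minAreaRect(P))
A=cv2.resize(b[225:315,175:255],None,fx=6,fy=6,interpolation=cv2.INTER_CUBIC)
B=cv2.resize(b[140:210,200:300],None,fx=3,fy=3,interpolation=cv2.INTER_CUBIC)
C=np.zeros((540,790,3),np.uint8);C[:540,:480]=A;C[:210,485:785]=B
C[215:215+320,485:785]=cv2.resize(a[218:250,318:348],None,fx=10,fy=10,interpolation=cv2.INTER_CUBIC)
cv2.imwrite("pics/crop.png",C)
E
```

```text
scene [248. 266.] ((650.7618408203125, -100.36746978759766), (40.50801467895508, 135.27272033691406), 84.79936218261719)
scene [291. 261.] ((675.3552856445312, 21.128456115722656), (40.8919677734375, 135.29383850097656), 77.63311004638672)
side [236. 183.] ((655.598876953125, 37.305381774902344), (49.19029998779297, 135.2828826904297), 78.1219711303711)
side [263. 161.] ((629.6340942382812, -85.4476318359375), (52.51408767700195, 132.9494171142578), 84.90910339355469)
```

View pics/crop.png

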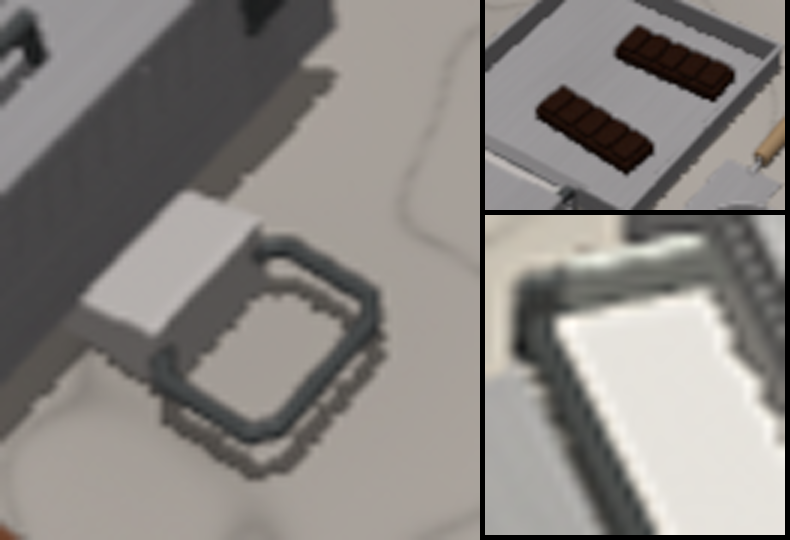

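The crop confirms both targets. The white wedge with the dark steel D-handle has its loop centred near side pixel (219,282), and the two dark bars lie in the steel tray. Next: cast the clicked corners and check the sizes.

```bash
python3 - <<'E'
from h import *
np.set_printoptions(precision=1,suppress=True)
k=lambda p:np.array(p)/6+[175,225]-0.4
def show(t,P):
    P=P[:,:2]*1000; e=np.roll(P,-1,0)-P
    print(t,P.tolist() if 0 else P.round(1).tolist(),"len",np.linalg.norm(e,axis=1),"ang",np.degrees(np.arctan2(e[:,1],e[:,0])),"mean",P.mean(0))
show("thick",cast("side",k([(262,228),(155,330)]),.046))
show("top",cast("side",k([(262,228),(190,195),(85,300),(155,330)]),.046))
show("cross",cast("side",k([(375,310),(262,433)]),.026))
show("rails",cast("side",k([(270,246),(372,303),(250,432),(162,372)]),.026))
show("tote side",cast("side",[(319,90),(404,122),(381,155),(299,123)],.065))
show("tote scene",cast("scene",[(97,216),(163,199),(177,272),(98,288)],.065))
show("tray side",cast("side",[(239,131),(299,163),(247,211),(180,177)],.03))
show("tray scene",cast("scene",[(219,237),(316,222),(338,287),(234,310)],.03))
# hood lower edge / shut geometry
E
```

```text
thick [[535.9, 319.3], [548.0, 383.4]] len [65.2 65.2] ang [  79.3 -100.7] mean [542.  351.4]
top [[535.9, 319.3], [573.0, 319.3], [582.5, 384.8], [548.0, 383.4]] len [37.1 66.2 34.6 65.2] ang [  -0.1   81.7 -177.7 -100.7] mean [559.9 351.7]
cross [[479.3, 322.0], [489.9, 395.2]] len [73.9 73.9] ang [ 81.7 -98.3] mean [484.6 358.6]
rails [[536.9, 315.2], [482.3, 319.6], [494.6, 397.1], [543.1, 390.1]] len [54.8 78.5 49.  75.2] ang [175.4  81.   -8.2 -94.8] mean [514.2 355.5]
tote side [[607.4, -460.1], [284.3, -425.6], [297.5, -239.2], [589.6, -262.2]] len [325.  186.9 293.  198.7] ang [173.9  86.   -4.5 -84.9] mean [ 444.7 -346.8]
tote scene [[328.8, -480.3], [321.3, -277.4], [636.4, -296.2], [615.4, -498.5]] len [203.  315.7 203.3 287.2] ang [ 92.1  -3.4 -95.9 176.4] mean [ 475.5 -388.1]
tray side [[768.7, -171.2], [521.1, -124.6], [566.1, 122.3], [817.7, 98.8]] len [251.9 251.  252.7 274.4] ang [ 169.3   79.7   -5.3 -100.3] mean [668.4 -18.7]
tray scene [[516.2, -149.0], [562.6, 154.7], [816.2, 102.8], [784.7, -183.3]] len [307.2 258.9 287.8 270.7] ang [ 81.3 -11.6 -96.3 172.7] mean [669.9 -18.7]
```

View pics/c0.png

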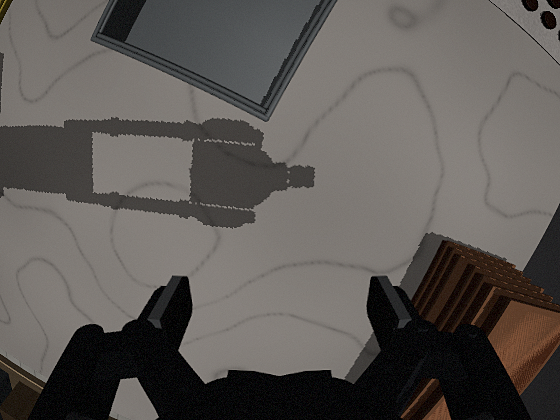

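The wrist picture shows the tote at the top and the fingers. Sizes check out: the tray is about 262 by 280 mm with yaw ≈ -9°, and the handle's cross bar is ~74 mm long, centred on (485,358). Next is a move planner (it prints rows only) and the obstacle positions.

```bash
cat >> h.py <<'E'
def plan(target,psi,n):
    """print n rows (mm, deg) from the current pose to TCP target (mm), tool down, yaw psi deg"""
    s=robot.observe(); p=s['tool_pos']*1000; M=R.from_euler('xyz',s['ee_rot']); G=R.from_euler('xyz',[180,0,psi],degrees=True)
    rv=(M.inv()*G).as_rotvec(degrees=True)
    step=(np.array(target)-p)/n
    print("from",p.round(1),np.degrees(s['ee_rot']).round(1),"step",np.linalg.norm(step).round(1),"turn",np.linalg.norm(rv/n).round(2))
    out=[]
    for i in range(n):
        d=M.inv().apply(step); out.append('{'+','.join(f'"{k}":{v:.1f}' for k,v in zip(("x","y","z","rx","ry","rz"),[*d,*(rv/n)]) if abs(v)>=.05)+'}'); M=M*R.from_rotvec(rv/n,degrees=True)
    print(',\n'.join(out))
def wcast(uv,z,s):
    c=robot.get_calibration("wrist"); T=np.array(c['T_tool_cam']); M=R.from_euler('xyz',s['ee_rot']).as_matrix()
    uv=np.atleast_2d(np.array(uv,float))-[c['cx'],c['cy']]; r=np.linalg.norm(uv,axis=1)+1e-9; th=r/c['fx']
    d=np.c_[np.sin(th)*uv[:,0]/r,-np.sin(th)*uv[:,1]/r,-np.cos(th)]@T[:3,:3].T@M.T
    o=s['tool_pos']+M@T[:3,3]
    return (o+d*((z-o[2])/d[:,2])[:,None])*1000
E
python3 - <<'E'
from h import *
np.set_printoptions(precision=0,suppress=True)
print("bowl rim",cast("side",[(286,221)],.05)*1000,"yellow wedge pts",cast("side",[(306,262),(335,254),(345,325),(360,316),(320,270)],.03)*1000)
print("moulds", cast("side",[(172,313),(252,370),(212,408),(134,352)],.068)*1000)
plan((484,359,340),81.5,20)
E
```

```text
bowl rim [[443. 118.  50.]] yellow wedge pts [[340. 203.  30.]
 [283. 144.  30.]
 [181. 322.  30.]
 [158. 283.  30.]
 [298. 208.  30.]]
moulds [[545. 500.  68.]
 [313. 530.  68.]
 [346. 636.  68.]
 [563. 616.  68.]]
from [ 232. -526.  404.] [-180.   -0.   24.] step 46.1 turn 2.88
{"x":29.4,"y":-35.4,"z":3.3,"rz":-2.9},
{"x":31.1,"y":-33.9,"z":3.3,"rz":-2.9},
{"x":32.8,"y":-32.3,"z":3.3,"rz":-2.9},
{"x":34.4,"y":-30.6,"z":3.2,"rz":-2.9},
{"x":35.9,"y":-28.8,"z":3.2,"rz":-2.9},
{"x":37.3,"y":-27.0,"z":3.2,"rz":-2.9},
{"x":38.6,"y":-25.0,"z":3.2,"rz":-2.9},
{"x":39.8,"y":-23.1,"z":3.2,"rz":-2.9},
{"x":40.9,"y":-21.0,"z":3.2,"rz":-2.9},
{"x":41.9,"y":-19.0,"z":3.2,"rz":-2.9},
{"x":42.8,"y":-16.8,"z":3.2,"rz":-2.9},
{"x":43.6,"y":-14.6,"z":3.2,"rz":-2.9},
{"x":44.3,"y":-12.4,"z":3.2,"rz":-2.9},
{"x":44.9,"y":-10.2,"z":3.2,"rz":-2.9},
{"x":45.3,"y":-7.9,"z":3.2,"rz":-2.9},
{"x":45.7,"y":-5.6,"z":3.2,"rz":-2.9},
{"x":45.9,"y":-3.3,"z":3.2,"rz":-2.9},
{"x":46.0,"y":-1.0,"z":3.2,"rz":-2.9},
{"x":46.0,"y":1.3,"z":3.2,"rz":-2.9},
{"x":45.9,"y":3.6,"z":3.2,"rz":-2.9}
```

```bash
python3 -m handwheel '[{"x":29,"y":-35,"z":3,"rz":-3},{"x":31,"y":-34,"z":3,"rz":-3},{"x":33,"y":-32,"z":3,"rz":-3},{"x":34,"y":-31,"z":3,"rz":-3},{"x":36,"y":-29,"z":3,"rz":-3},{"x":37,"y":-27,"z":3,"rz":-3},{"x":39,"y":-25,"z":3,"rz":-3},{"x":40,"y":-23,"z":3,"rz":-3}]'
python3 -m handwheel '[{"x":41,"y":-21,"z":3,"rz":-3},{"x":42,"y":-19,"z":3,"rz":-3},{"x":43,"y":-17,"z":3,"rz":-3},{"x":44,"y":-14,"z":3,"rz":-3},{"x":44,"y":-12,"z":3,"rz":-3},{"x":45,"y":-10,"z":3,"rz":-3},{"x":45,"y":-8,"z":3,"rz":-3},{"x":46,"y":-5,"z":3,"rz":-3,"claw":55}]'
python3 -m handwheel '[{"x":46,"y":-3,"z":3,"rz":-3},{"x":40,"z":3,"rz":-2},{"x":20,"z":3},{"z":0}]'
python3 - <<'E'
from h import *
s=robot.observe(); i=robot.snapshot("wrist"); cv2.imwrite("pics/w1.png",i); np.save("w1s.npy",np.r_[s['tool_pos'],s['ee_rot']])
print(s['t'],s['tool_pos'],np.degrees(s['ee_rot']),s['opening'])
E
```

```text
0.15 [ 0.23221175 -0.52586326  0.40402336] [-1.79918428e+02 -1.12673278e-02  2.38244884e+01] 1.0002002029641743schema error: expected keys x, y, z, rx, ry, rz, claw
schema error: expected keys x, y, z, rx, ry, rz, claw
schema error: expected keys x, y, z, rx, ry, rz, claw
```

View pics/w1.png

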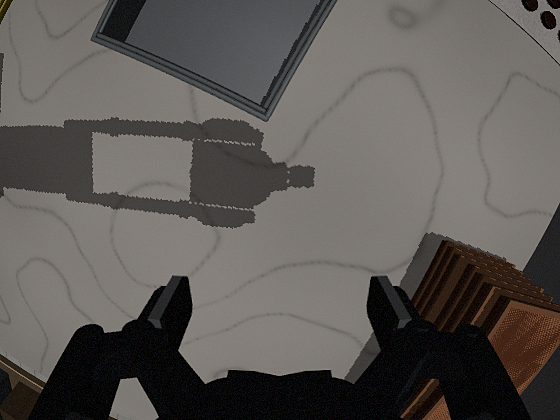

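The arm didn't move, because every row needs all seven keys (the picture is unchanged). I'll retry with full rows and stop on any error.

```bash
python3 -m handwheel '[{"x":29,"y":-35,"z":3,"rx":0,"ry":0,"rz":-3,"claw":100},{"x":31,"y":-34,"z":3,"rx":0,"ry":0,"rz":-3,"claw":100},{"x":33,"y":-32,"z":3,"rx":0,"ry":0,"rz":-3,"claw":100},{"x":34,"y":-31,"z":3,"rx":0,"ry":0,"rz":-3,"claw":100},{"x":36,"y":-29,"z":3,"rx":0,"ry":0,"rz":-3,"claw":100},{"x":37,"y":-27,"z":3,"rx":0,"ry":0,"rz":-3,"claw":100},{"x":39,"y":-25,"z":3,"rx":0,"ry":0,"rz":-3,"claw":100},{"x":40,"y":-23,"z":3,"rx":0,"ry":0,"rz":-3,"claw":100}]' &&
python3 -m handwheel '[{"x":41,"y":-21,"z":3,"rx":0,"ry":0,"rz":-3,"claw":55},{"x":42,"y":-19,"z":3,"rx":0,"ry":0,"rz":-3,"claw":55},{"x":43,"y":-17,"z":3,"rx":0,"ry":0,"rz":-3,"claw":55},{"x":44,"y":-14,"z":3,"rx":0,"ry":0,"rz":-3,"claw":55},{"x":44,"y":-12,"z":3,"rx":0,"ry":0,"rz":-3,"claw":55},{"x":45,"y":-10,"z":3,"rx":0,"ry":0,"rz":-3,"claw":55},{"x":45,"y":-8,"z":3,"rx":0,"ry":0,"rz":-3,"claw":55},{"x":46,"y":-5,"z":3,"rx":0,"ry":0,"rz":-3,"claw":55}]' &&
python3 -m handwheel '[{"x":46,"y":-3,"z":3,"rx":0,"ry":0,"rz":-3,"claw":55},{"x":40,"y":0,"z":3,"rx":0,"ry":0,"rz":-2,"claw":55},{"x":20,"y":0,"z":3,"rx":0,"ry":0,"rz":0,"claw":55},{"x":0,"y":0,"z":0,"rx":0,"ry":0,"rz":0,"claw":55}]'
python3 - <<'E'
from h import *
s=robot.observe(); i=robot.snapshot("wrist"); cv2.imwrite("pics/w2.png",i); np.save("w1s.npy",np.r_[s['tool_pos'],s['ee_rot']])
print(s['t'],s['tool_pos'],np.degrees(s['ee_rot']),s['opening'])
E
```

```text
t: 1.0
tool_pos: [0.33, -0.1695, 0.3807]
ee_rot: [3.141, -0.0, 0.836]
force: [0.8, -0.3, 0.0]
opening: 0.999
finger_force: 0.0
t: 1.8
tool_pos: [0.4242, 0.1867, 0.3566]
ee_rot: [3.141, 0.0, 1.256]
force: [0.8, -0.2, 0.5]
opening: 0.547
finger_force: 0.0
t: 2.2
tool_pos: [0.4513, 0.2898, 0.3468]
ee_rot: [-3.141, -0.0, 1.344]
force: [0.5, -1.1, 0.4]
opening: 0.553
finger_force: 0.0
2.2 [0.45131112 0.28975599 0.34677419] [-1.79962200e+02 -1.54433603e-02  7.70062029e+01] 0.5525410003572937
```

View pics/w2.png

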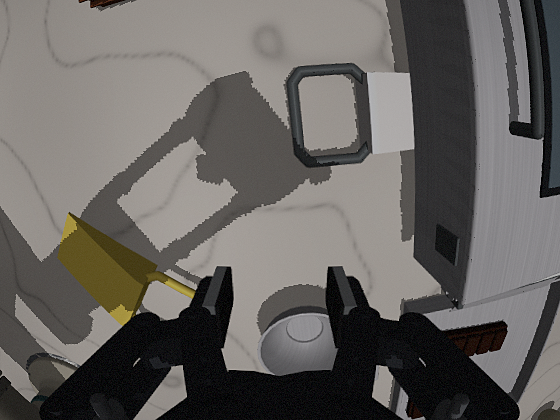

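The wrist view shows the handle loop around (330,115), its cross bar running (294,85)-(299,148), and rails at (322,69) and (335,160). The white wedge is at (390,110), leading under the apron.

```bash
python3 - <<'E'
from h import *
np.set_printoptions(precision=1,suppress=True)
v=np.load("w1s.npy"); s=dict(tool_pos=v[:3],ee_rot=v[3:])
P=wcast([(293,85),(299,148),(305,68),(345,68),(318,162),(352,158)],.026,s)[:,:2]; print(P.tolist())
c=P[:2]; d=c[1]-c[0]; print("cross mid",c.mean(0),"ang",np.degrees(np.arctan2(d[1],d[0])))
for a,b in ((2,3),(4,5)): d=P[b]-P[a]; print("rail",np.degrees(np.arctan2(d[1],d[0])))
# rails mean
print("rails mid",P[2:].mean(0)); Q=wcast([(370,74),(374,153),(411,74),(414,150)],.046,s)[:,:2]; print("thick",Q.tolist())
print("belly bars", wcast([(478,343)],.025,s))
plan((484,358,250),81.5,3)
E
```

```text
[[485.65354093899305, 387.22943570753], [478.5291475585789, 331.00412968577353], [499.29144652820236, 399.99534964961555], [534.1533547664767, 393.50609885981186], [492.66516176111594, 314.819825427911], [524.1756033984068, 311.98928282528686]]
cross mid [482.1 359.1] ang -97.2215495259531
rail -10.54444859586984
rail -5.133029574180317
rails mid [512.6 355.1]
thick [[549.746407261687, 383.5520961866029], [540.3738130469995, 316.49168605061556], [586.7909023054148, 378.71460697502476], [577.8609433901498, 312.3189030640777]]
belly bars [[673.6  28.2  25. ]]
from [450.8 288.2 346.9] [-179.9    0.1   77. ] step 41.3 turn 1.52
{"x":25.2,"y":5.6,"z":32.3,"rz":-1.5},
{"x":25.0,"y":6.2,"z":32.3,"rz":-1.5},
{"x":24.8,"y":6.9,"z":32.3,"rz":-1.5}
```

```bash
python3 -m handwheel '[{"x":25,"y":6,"z":32,"rx":0,"ry":0,"rz":-2,"claw":50},{"x":25,"y":6,"z":32,"rx":0,"ry":0,"rz":-2,"claw":50},{"x":25,"y":7,"z":32,"rx":0,"ry":0,"rz":-1,"claw":50},{"x":0,"y":0,"z":0,"rx":0,"ry":0,"rz":0,"claw":50}]' && python3 - <<'E'
from h import *
plan((483,359,182),82,2)
E
```

```text
t: 2.65
tool_pos: [0.4838, 0.3571, 0.2473]
ee_rot: [-3.136, 0.004, 1.428]
force: [-0.6, -0.8, 1.0]
opening: 0.498
finger_force: 0.0
from [483.8 357.1 247.3] [-179.7    0.3   81.8] step 32.7 turn 0.22
{"x":1.0,"y":-0.4,"z":32.7,"rx":-0.2,"ry":0.1,"rz":-0.1},
{"x":1.0,"y":-0.5,"z":32.7,"rx":-0.2,"ry":0.1,"rz":-0.1}
```

```bash
python3 -m handwheel '[{"x":1,"y":0,"z":33,"rx":0,"ry":0,"rz":0,"claw":50},{"x":1,"y":-1,"z":32,"rx":0,"ry":0,"rz":0,"claw":50},{"x":0,"y":0,"z":0,"rx":0,"ry":0,"rz":0,"claw":0},{"x":0,"y":0,"z":0,"rx":0,"ry":0,"rz":0,"claw":0},{"x":0,"y":0,"z":0,"rx":0,"ry":0,"rz":0,"claw":0},{"x":0,"y":0,"z":0,"rx":0,"ry":0,"rz":0,"claw":0}]' 30
```

```text
t: 3.25
tool_pos: [0.4823, 0.3586, 0.188]
ee_rot: [-3.14, 0.001, 1.428]
force: [-6.5, -2.1, 0.2]
opening: 0.101
finger_force: 29.6
```

The bar is gripped: 8.6 mm opening at 29.6 N. Now the small tugs, 5 mm each with pauses.

```bash
python3 -m handwheel '[{"x":0,"y":-5,"z":0,"rx":0,"ry":0,"rz":0,"claw":0},{"x":0,"y":0,"z":0,"rx":0,"ry":0,"rz":0,"claw":0},{"x":0,"y":0,"z":0,"rx":0,"ry":0,"rz":0,"claw":0},{"x":0,"y":0,"z":0,"rx":0,"ry":0,"rz":0,"claw":0}]' 50 && python3 -m handwheel '[{"x":0,"y":-5,"z":0,"rx":0,"ry":0,"rz":0,"claw":0},{"x":0,"y":0,"z":0,"rx":0,"ry":0,"rz":0,"claw":0},{"x":0,"y":0,"z":0,"rx":0,"ry":0,"rz":0,"claw":0},{"x":0,"y":0,"z":0,"rx":0,"ry":0,"rz":0,"claw":0}]'
```

```text
t: 3.65
tool_pos: [0.4798, 0.3604, 0.188]
ee_rot: [3.137, -0.002, 1.428]
force: [4.8, -1.4, 2.2]
opening: 0.094
finger_force: 49.5
t: 4.05
tool_pos: [0.4756, 0.3614, 0.188]
ee_rot: [3.136, -0.003, 1.428]
force: [5.4, -0.6, 0.1]
opening: 0.096
finger_force: 49.3
```

```bash
for i in 1; do python3 -m handwheel '[{"x":0,"y":-6,"z":0,"rx":0,"ry":0,"rz":0,"claw":0},{"x":0,"y":0,"z":0,"rx":0,"ry":0,"rz":0,"claw":0},{"x":0,"y":0,"z":0,"rx":0,"ry":0,"rz":0,"claw":0},{"x":0,"y":0,"z":0,"rx":0,"ry":0,"rz":0,"claw":0},{"x":0,"y":-6,"z":0,"rx":0,"ry":0,"rz":0,"claw":0},{"x":0,"y":0,"z":0,"rx":0,"ry":0,"rz":0,"claw":0},{"x":0,"y":0,"z":0,"rx":0,"ry":0,"rz":0,"claw":0},{"x":0,"y":0,"z":0,"rx":0,"ry":0,"rz":0,"claw":0}]'; done && python3 -m handwheel '[{"x":0,"y":-6,"z":0,"rx":0,"ry":0,"rz":0,"claw":0},{"x":0,"y":0,"z":0,"rx":0,"ry":0,"rz":0,"claw":0},{"x":0,"y":0,"z":0,"rx":0,"ry":0,"rz":0,"claw":0},{"x":0,"y":0,"z":0,"rx":0,"ry":0,"rz":0,"claw":0},{"x":0,"y":-6,"z":0,"rx":0,"ry":0,"rz":0,"claw":0},{"x":0,"y":0,"z":0,"rx":0,"ry":0,"rz":0,"claw":0},{"x":0,"y":0,"z":0,"rx":0,"ry":0,"rz":0,"claw":0},{"x":0,"y":0,"z":0,"rx":0,"ry":0,"rz":0,"claw":0}]'
```

```text
t: 4.85
tool_pos: [0.4638, 0.3632, 0.188]
ee_rot: [3.135, -0.004, 1.428]
force: [6.7, -0.8, 0.5]
opening: 0.095
finger_force: 49.3
t: 5.65
tool_pos: [0.4519, 0.365, 0.188]
ee_rot: [3.135, -0.004, 1.428]
force: [5.4, -1.8, 0.5]
opening: 0.094
finger_force: 49.3
```

```bash
python3 -m handwheel '[{"x":0,"y":-6,"z":0,"rx":0,"ry":0,"rz":0,"claw":0},{"x":0,"y":0,"z":0,"rx":0,"ry":0,"rz":0,"claw":0},{"x":0,"y":0,"z":0,"rx":0,"ry":0,"rz":0,"claw":0},{"x":0,"y":0,"z":0,"rx":0,"ry":0,"rz":0,"claw":0},{"x":0,"y":-6,"z":0,"rx":0,"ry":0,"rz":0,"claw":0},{"x":0,"y":0,"z":0,"rx":0,"ry":0,"rz":0,"claw":0},{"x":0,"y":0,"z":0,"rx":0,"ry":0,"rz":0,"claw":0},{"x":0,"y":0,"z":0,"rx":0,"ry":0,"rz":0,"claw":0}]' && python3 -m handwheel '[{"x":0,"y":-6,"z":0,"rx":0,"ry":0,"rz":0,"claw":0},{"x":0,"y":0,"z":0,"rx":0,"ry":0,"rz":0,"claw":0},{"x":0,"y":0,"z":0,"rx":0,"ry":0,"rz":0,"claw":0},{"x":0,"y":0,"z":0,"rx":0,"ry":0,"rz":0,"claw":0},{"x":0,"y":-6,"z":0,"rx":0,"ry":0,"rz":0,"claw":0},{"x":0,"y":0,"z":0,"rx":0,"ry":0,"rz":0,"claw":0},{"x":0,"y":0,"z":0,"rx":0,"ry":0,"rz":0,"claw":0},{"x":0,"y":0,"z":0,"rx":0,"ry":0,"rz":0,"claw":0}]'&& python3 -m handwheel '[{"x":0,"y":-6,"z":0,"rx":0,"ry":0,"rz":0,"claw":0},{"x":0,"y":0,"z":0,"rx":0,"ry":0,"rz":0,"claw":0},{"x":0,"y":0,"z":0,"rx":0,"ry":0,"rz":0,"claw":0},{"x":0,"y":0,"z":0,"rx":0,"ry":0,"rz":0,"claw":0},{"x":0,"y":-6,"z":0,"rx":0,"ry":0,"rz":0,"claw":0},{"x":0,"y":0,"z":0,"rx":0,"ry":0,"rz":0,"claw":0},{"x":0,"y":0,"z":0,"rx":0,"ry":0,"rz":0,"claw":0},{"x":0,"y":0,"z":0,"rx":0,"ry":0,"rz":0,"claw":0}]'
```

```text
t: 6.45
tool_pos: [0.4401, 0.3667, 0.188]
ee_rot: [3.136, -0.004, 1.428]
force: [6.3, -0.2, -0.1]
opening: 0.094
finger_force: 49.3
t: 7.25
tool_pos: [0.4259, 0.3681, 0.1871]
ee_rot: [3.141, -0.001, 1.428]
force: [0.8, 1.9, 2.8]
opening: 0.094
finger_force: 49.8
t: 8.05
tool_pos: [0.4137, 0.3692, 0.1866]
ee_rot: [-3.141, 0.001, 1.428]
force: [-0.1, 0.6, 4.2]
opening: 0.094
finger_force: 49.8
```

The load dropped off at about 55 mm, so the hood is down. Draw the wedge clear.

```bash
python3 -m handwheel '[{"x":0,"y":-8,"z":0,"rx":0,"ry":0,"rz":0,"claw":0},{"x":0,"y":-8,"z":0,"rx":0,"ry":0,"rz":0,"claw":0},{"x":0,"y":-8,"z":0,"rx":0,"ry":0,"rz":0,"claw":0},{"x":0,"y":-8,"z":0,"rx":0,"ry":0,"rz":0,"claw":0},{"x":0,"y":-10,"z":0,"rx":0,"ry":0,"rz":0,"claw":0},{"x":0,"y":-10,"z":0,"rx":0,"ry":0,"rz":0,"claw":0},{"x":0,"y":-10,"z":0,"rx":0,"ry":0,"rz":0,"claw":0},{"x":0,"y":0,"z":0,"rx":0,"ry":0,"rz":0,"claw":0}]' && python3 - <<'E'
from h import *
i=robot.snapshot("side"); cv2.imwrite("pics/s3.png",cv2.resize(i[170:400,90:370],None,fx=2.5,fy=2.5))
E
```

```text
t: 8.85
tool_pos: [0.3504, 0.3781, 0.1866]
ee_rot: [-3.138, 0.001, 1.428]
force: [-3.4, 2.1, 5.7]
opening: 0.091
finger_force: 50.0
```

View pics/s3.png

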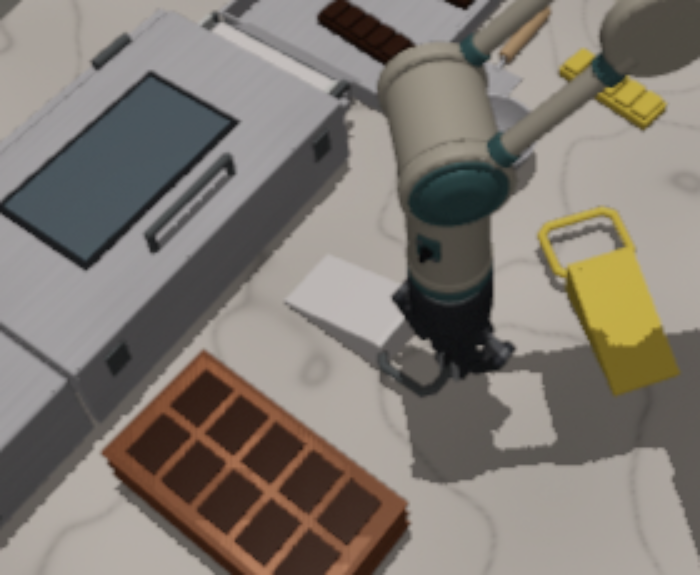

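The wedge is drawn out clear of the hood, with its thin edge at about crop (305,280). The apron now sits down flush along its length. Release and lift.

```bash
python3 -m handwheel '[{"x":0,"y":0,"z":0,"rx":0,"ry":0,"rz":0,"claw":45},{"x":0,"y":0,"z":0,"rx":0,"ry":0,"rz":0,"claw":45},{"x":0,"y":0,"z":0,"rx":0,"ry":0,"rz":0,"claw":45},{"x":0,"y":0,"z":0,"rx":0,"ry":0,"rz":0,"claw":45},{"x":0,"y":0,"z":-15,"rx":0,"ry":0,"rz":0,"claw":45},{"x":0,"y":0,"z":-40,"rx":0,"ry":0,"rz":0,"claw":45},{"x":0,"y":0,"z":-50,"rx":0,"ry":0,"rz":0,"claw":45},{"x":0,"y":0,"z":-50,"rx":0,"ry":0,"rz":0,"claw":45}]' && python3 - <<'E'
from h import *
i=robot.snapshot("side"); cv2.imwrite("pics/s4.png",cv2.resize(i[130:330,150:370],None,fx=2.5,fy=2.5))
plan((660,28,350),-12,13)
E
```

```text
t: 9.7
tool_pos: [0.3526, 0.3778, 0.3428]
ee_rot: [-3.14, 0.001, 1.428]
force: [0.5, -0.2, 0.2]
opening: 0.449
finger_force: 0.0
from [354.5 379.5 351.6] [179.4  -0.6  81.8] step 35.8 turn 7.22
{"x":-23.4,"y":27.1,"z":0.1,"ry":-0.1,"rz":7.2},
{"x":-19.8,"y":29.8,"z":0.2,"ry":-0.1,"rz":7.2},
{"x":-15.9,"y":32.1,"z":0.2,"ry":-0.1,"rz":7.2},
{"x":-11.8,"y":33.8,"z":0.2,"ry":-0.1,"rz":7.2},
{"x":-7.4,"y":35.0,"z":0.2,"ry":-0.1,"rz":7.2},
{"x":-3.0,"y":35.7,"z":0.2,"ry":-0.1,"rz":7.2},
{"x":1.5,"y":35.8,"z":0.2,"ry":-0.1,"rz":7.2},
{"x":6.0,"y":35.3,"z":0.2,"ry":-0.1,"rz":7.2},
{"x":10.4,"y":34.3,"z":0.2,"ry":-0.1,"rz":7.2},
{"x":14.6,"y":32.7,"z":0.2,"ry":-0.1,"rz":7.2},
{"x":18.6,"y":30.6,"z":0.2,"ry":-0.1,"rz":7.2},
{"x":22.3,"y":28.0,"z":0.2,"ry":-0.1,"rz":7.2},
{"x":25.7,"y":25.0,"z":0.2,"ry":-0.1,"rz":7.2}
```

View pics/s4.png

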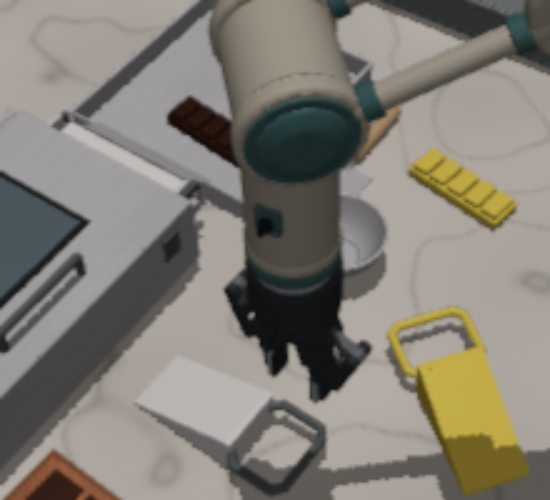

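The wedge lies flat on the bench with its handle free at crop (278,440), clear of the hood. On to bar B.

```bash
python3 -m handwheel '[{"x":-23,"y":27,"z":0,"rx":0,"ry":0,"rz":7,"claw":72},{"x":-20,"y":30,"z":0,"rx":0,"ry":0,"rz":7,"claw":72},{"x":-16,"y":32,"z":0,"rx":0,"ry":0,"rz":7,"claw":72},{"x":-12,"y":34,"z":0,"rx":0,"ry":0,"rz":7,"claw":72},{"x":-7,"y":35,"z":0,"rx":0,"ry":0,"rz":7,"claw":72},{"x":-3,"y":36,"z":0,"rx":0,"ry":0,"rz":7,"claw":72},{"x":2,"y":36,"z":0,"rx":0,"ry":0,"rz":8,"claw":72},{"x":6,"y":35,"z":0,"rx":0,"ry":0,"rz":8,"claw":72}]' && python3 -m handwheel '[{"x":10,"y":34,"z":0,"rx":0,"ry":0,"rz":7,"claw":72},{"x":15,"y":33,"z":0,"rx":0,"ry":0,"rz":7,"claw":72},{"x":19,"y":31,"z":0,"rx":0,"ry":0,"rz":7,"claw":72},{"x":22,"y":28,"z":0,"rx":0,"ry":0,"rz":7,"claw":72},{"x":26,"y":25,"z":0,"rx":0,"ry":0,"rz":8,"claw":72},{"x":0,"y":0,"z":0,"rx":0,"ry":0,"rz":0,"claw":72},{"x":0,"y":0,"z":0,"rx":0,"ry":0,"rz":0,"claw":72}]' && python3 - <<'E'
from h import *
s=robot.observe(); i=robot.snapshot("wrist"); cv2.imwrite("pics/w5.png",i); np.save("w5s.npy",np.r_[s['tool_pos'],s['ee_rot']])
hsv=cv2.cvtColor(i,cv2.COLOR_BGR2HSV)
b,g,r=[i[...,k].astype(int) for k in range(3)]
m=((r-b>12)&(r<110)&(r-g>5)).astype(np.uint8); m=cv2.morphologyEx(m,cv2.MORPH_CLOSE,np.ones((5,5)))
cs,_=cv2.findContours(m,cv2.RETR_EXTERNAL,cv2.CHAIN_APPROX_NONE)
for c in cs:
    if cv2.contourArea(c)<400: continue
    c=c.reshape(-1,2); print(c.min(0),c.max(0),cv2.minAreaRect(wcast(c,.02,s)[:,:2].astype(np.float32)))
E
```

```text
t: 10.55
tool_pos: [0.5448, 0.1629, 0.3412]
ee_rot: [-3.142, 0.0, 0.409]
force: [0.9, 0.3, 0.2]
opening: 0.722
finger_force: 0.0
t: 11.25
tool_pos: [0.6623, 0.0281, 0.3406]
ee_rot: [-3.142, 0.002, -0.213]
force: [-0.6, 0.3, -0.6]
opening: 0.724
finger_force: 0.0
[  0 338] [ 50 419] ((383.876953125, 609.1718139648438), (117.70024108886719, 391.0164794921875), 42.710201263427734)
[386 129] [429 255] ((639.0070190429688, -97.34081268310547), (44.56052780151367, 127.81401062011719), 84.9122085571289)
[258 126] [306 256] ((664.4163818359375, 23.825366973876953), (42.64604949951172, 126.1250228881836), 77.88409423828125)
[511  34] [559 147] ((727.0496215820312, -283.8671569824219), (55.56573486328125, 128.64376831054688), 61.00155258178711)
```

The wrist measurement agrees with the first one: bar B (664,24) at yaw -12°, bar A (639,-97) at yaw -5°, both about 44×128 mm. Descend on B.

```bash
python3 -m handwheel '[{"x":2,"y":2,"z":45,"rx":0,"ry":0,"rz":0,"claw":72},{"x":1,"y":2,"z":45,"rx":0,"ry":0,"rz":0,"claw":72},{"x":0,"y":0,"z":40,"rx":0,"ry":0,"rz":0,"claw":72},{"x":0,"y":0,"z":20,"rx":0,"ry":0,"rz":0,"claw":72},{"x":0,"y":0,"z":10,"rx":0,"ry":0,"rz":0,"claw":72},{"x":0,"y":0,"z":0,"rx":0,"ry":0,"rz":0,"claw":72}]' && python3 -m handwheel '[{"x":0,"y":0,"z":0,"rx":0,"ry":0,"rz":0,"claw":35},{"x":0,"y":0,"z":0,"rx":0,"ry":0,"rz":0,"claw":35},{"x":0,"y":0,"z":0,"rx":0,"ry":0,"rz":0,"claw":35},{"x":0,"y":0,"z":0,"rx":0,"ry":0,"rz":0,"claw":35}]' 25
```

```text
t: 11.9
tool_pos: [0.6632, 0.0254, 0.1806]
ee_rot: [3.141, 0.003, -0.211]
force: [-0.2, -0.6, 0.2]
opening: 0.72
finger_force: 0.0
t: 12.3
tool_pos: [0.6648, 0.0246, 0.1835]
ee_rot: [-3.141, -0.003, -0.212]
force: [-0.8, 1.9, 5.5]
opening: 0.508
finger_force: 27.4
```

Bar B is gripped (43 mm, 27 N). Lift it, and meanwhile refine the tote position from stored pictures.

```bash
python3 -m handwheel '[{"x":0,"y":0,"z":-10,"rx":0,"ry":0,"rz":0,"claw":35},{"x":0,"y":0,"z":-25,"rx":0,"ry":0,"rz":0,"claw":35},{"x":0,"y":0,"z":-40,"rx":0,"ry":0,"rz":0,"claw":35},{"x":0,"y":0,"z":-40,"rx":0,"ry":0,"rz":0,"claw":35},{"x":0,"y":0,"z":0,"rx":0,"ry":0,"rz":0,"claw":35}]' 30 && python3 - <<'E'
from h import *
np.set_printoptions(precision=0,suppress=True)
s=dict(tool_pos=np.array([.2322,-.5259,.404]),ee_rot=np.array([-3.1405,0,.4158]))
print("start wrist",wcast([(93,38),(268,120)],.065,s)[:,:2].tolist())
s2=robot.observe(); 
a=cv2.imread("pics/a0.png")
# scene: tote pixels darker grey than bench, low saturation
x0,y0,x1,y1=80,190,195,305; sub=a[y0:y1,x0:x1]; m=((sub.max(2)<140)&(sub.max(2).astype(int)-sub.min(2)<25)).astype(np.uint8)
m=cv2.morphologyEx(cv2.morphologyEx(m,cv2.MORPH_CLOSE,np.ones((7,7))),cv2.MORPH_OPEN,np.ones((9,9)))
c=max(cv2.findContours(m,cv2.RETR_EXTERNAL,cv2.CHAIN_APPROX_NONE)[0],key=cv2.contourArea).reshape(-1,2)+[x0,y0]
h=cv2.convexHull(c.astype(np.int32)); ap=cv2.approxPolyDP(h,4,True).reshape(-1,2); print(ap.tolist()); print(cast("scene",ap,.065)[:,:2]*1000)
b=cv2.imread("pics/b0.png")
for n,i in (("pics/b0.png",b),):
    x0,y0,x1,y1=285,75,420,170; sub=i[y0:y1,x0:x1]; m=((sub.max(2)<120)&(sub.max(2).astype(int)-sub.min(2)<25)).astype(np.uint8)
    m=cv2.morphologyEx(m,cv2.MORPH_OPEN,np.ones((5,5)))
    c=max(cv2.findContours(m,cv2.RETR_EXTERNAL,cv2.CHAIN_APPROX_NONE)[0],key=cv2.contourArea)+np.array([x0,y0]); ap=cv2.approxPolyDP(cv2.convexHull(c),4,True).reshape(-1,2); print(ap.tolist()); print(cast("side",ap,.065)[:,:2]*1000)
plan((460,-370,320),-4,10)
E
```

```text
t: 12.8
tool_pos: [0.666, 0.0243, 0.3038]
ee_rot: [-3.14, -0.013, -0.213]
force: [1.3, -0.3, 0.2]
opening: 0.503
finger_force: 31.8
start wrist [[310.75345423417536, -281.61257446233515], [293.4255087335037, -488.2404781520602]]
[[163, 194], [178, 281], [102, 297], [94, 287], [89, 203], [105, 194]]
[[ 296. -273.]
 [ 668. -300.]
 [ 649. -491.]
 [ 608. -508.]
 [ 257. -499.]
 [ 229. -448.]]
[[419, 75], [419, 169], [387, 169], [299, 131], [299, 113], [325, 85]]
[[ 320. -713.]
 [ 176. -233.]
 [ 261. -189.]
 [ 572. -226.]
 [ 613. -310.]
 [ 601. -498.]]
from [666.  24. 304.] [-180.   -1.  -12.] step 44.5 turn 0.82
{"x":-11.8,"y":42.9,"z":-1.8,"ry":-0.1,"rz":-0.8},
{"x":-12.4,"y":42.7,"z":-1.8,"ry":-0.1,"rz":-0.8},
{"x":-13.0,"y":42.5,"z":-1.8,"ry":-0.1,"rz":-0.8},
{"x":-13.6,"y":42.3,"z":-1.8,"ry":-0.1,"rz":-0.8},
{"x":-14.2,"y":42.1,"z":-1.8,"ry":-0.1,"rz":-0.8},
{"x":-14.8,"y":41.9,"z":-1.7,"ry":-0.1,"rz":-0.8},
{"x":-15.4,"y":41.7,"z":-1.7,"ry":-0.1,"rz":-0.8},
{"x":-16.0,"y":41.5,"z":-1.7,"ry":-0.1,"rz":-0.8},
{"x":-16.6,"y":41.3,"z":-1.7,"ry":-0.1,"rz":-0.8},
{"x":-17.2,"y":41.0,"z":-1.6,"ry":-0.1,"rz":-0.8}
```

```bash
python3 -m handwheel '[{"x":-12,"y":43,"z":-2,"rx":0,"ry":0,"rz":-1,"claw":35},{"x":-12,"y":43,"z":-2,"rx":0,"ry":0,"rz":-1,"claw":35},{"x":-13,"y":42,"z":-2,"rx":0,"ry":0,"rz":-1,"claw":35},{"x":-14,"y":42,"z":-2,"rx":0,"ry":0,"rz":-1,"claw":35},{"x":-14,"y":42,"z":-2,"rx":0,"ry":0,"rz":-1,"claw":35},{"x":-15,"y":42,"z":-2,"rx":0,"ry":0,"rz":-1,"claw":35},{"x":-15,"y":42,"z":-2,"rx":0,"ry":0,"rz":-1,"claw":35},{"x":-16,"y":42,"z":-2,"rx":0,"ry":0,"rz":0,"claw":35}]' && python3 -m handwheel '[{"x":-17,"y":35,"z":0,"rx":0,"ry":0,"rz":0,"claw":35},{"x":-10,"y":20,"z":0,"rx":0,"ry":0,"rz":0,"claw":35},{"x":0,"y":0,"z":0,"rx":0,"ry":0,"rz":0,"claw":35},{"x":0,"y":0,"z":0,"rx":0,"ry":0,"rz":0,"claw":35}]' && python3 - <<'E'
from h import *
s=robot.observe(); i=robot.snapshot("wrist"); cv2.imwrite("pics/w6.png",i); np.save("w6s.npy",np.r_[s['tool_pos'],s['ee_rot']])
E
```

```text
t: 13.6
tool_pos: [0.5019, -0.2943, 0.3123]
ee_rot: [-3.141, 0.001, -0.09]
force: [0.8, -0.7, -1.5]
opening: 0.509
finger_force: 31.8
t: 14.0
tool_pos: [0.471, -0.3454, 0.3122]
ee_rot: [-3.14, 0.001, -0.092]
force: [-0.1, 0.2, -2.4]
opening: 0.504
finger_force: 31.8
```

View pics/w6.png

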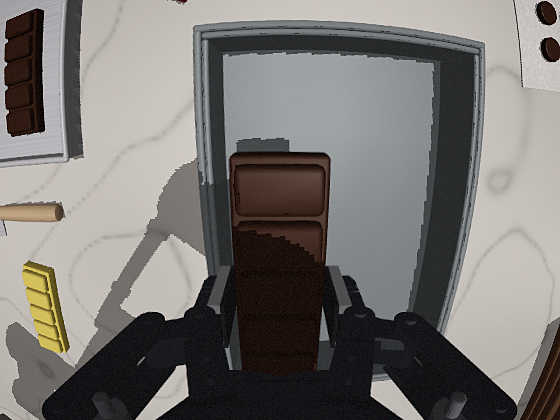

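The wrist view shows the tote with far rim corners at (195,28) and (485,44) and far floor corners at (222,55) and (438,63). The bar is held level in the grip, over the tote's left half.

```bash
python3 - <<'E'
from h import *
v=np.load("w6s.npy"); s=dict(tool_pos=v[:3],ee_rot=v[3:])
P=wcast([(195,28),(485,44)],.065,s)[:,:2]; Q=wcast([(222,55),(438,63)],.005,s)[:,:2]; W=wcast([(198,100),(204,180),(480,120),(466,220)],.065,s)[:,:2]
np.set_printoptions(precision=1,suppress=True); print(P,Q,W)
y=np.radians(-4.8); u=np.array([np.cos(y),np.sin(y)])
for A,h in ((P,150),(Q,145)):
    d=A[0]-A[1]; print(np.linalg.norm(d),np.degrees(np.arctan2(d[1],d[0])), A.mean(0)-h*u)
E
```

```text
[[ 614.9 -303.2]
 [ 599.4 -511.8]] [[ 603.8 -310.3]
 [ 589.1 -499.7]] [[ 564.8 -300.5]
 [ 509.6 -297.3]
 [ 540.5 -503.4]
 [ 461.5 -494.8]]
209.17377696089966 85.75362110959159 [ 457.7 -395. ]
189.9691044677983 85.56093736881331 [ 452.  -392.9]
```

The floor width measures 190 mm, as it should, so the tote centre is (453,-394) at yaw ≈ -4.4°. Lay bar B at y' = +42 mm.

```bash
python3 -m handwheel '[{"x":-7,"y":4,"z":30,"rx":0,"ry":0,"rz":0,"claw":35},{"x":-7,"y":4,"z":35,"rx":0,"ry":0,"rz":-1,"claw":35},{"x":0,"y":0,"z":30,"rx":0,"ry":0,"rz":0,"claw":35},{"x":0,"y":0,"z":15,"rx":0,"ry":0,"rz":0,"claw":35},{"x":0,"y":0,"z":6,"rx":0,"ry":0,"rz":0,"claw":35},{"x":0,"y":0,"z":4,"rx":0,"ry":0,"rz":0,"claw":35},{"x":0,"y":0,"z":0,"rx":0,"ry":0,"rz":0,"claw":35},{"x":0,"y":0,"z":0,"rx":0,"ry":0,"rz":0,"claw":35}]'
```

```text
t: 14.85
tool_pos: [0.4575, -0.3521, 0.1937]
ee_rot: [3.14, -0.002, -0.072]
force: [0.6, -1.4, -0.9]
opening: 0.503
finger_force: 31.8
```

```bash
python3 -m handwheel '[{"x":0,"y":0,"z":3,"rx":0,"ry":0,"rz":0,"claw":35},{"x":0,"y":0,"z":3,"rx":0,"ry":0,"rz":0,"claw":35},{"x":0,"y":0,"z":2,"rx":0,"ry":0,"rz":0,"claw":35},{"x":0,"y":0,"z":0,"rx":0,"ry":0,"rz":0,"claw":35},{"x":0,"y":0,"z":0,"rx":0,"ry":0,"rz":0,"claw":35}]'
```

```text
t: 15.35
tool_pos: [0.457, -0.3526, 0.1855]
ee_rot: [3.14, -0.001, -0.073]
force: [-1.8, -1.0, 6.0]
opening: 0.506
finger_force: 32.5
```

Contact with the floor: upward force 6 N. Release, lift and plan to bar A.

```bash
python3 -m handwheel '[{"x":0,"y":0,"z":0,"rx":0,"ry":0,"rz":0,"claw":60},{"x":0,"y":0,"z":0,"rx":0,"ry":0,"rz":0,"claw":60},{"x":0,"y":0,"z":-5,"rx":0,"ry":0,"rz":0,"claw":60},{"x":0,"y":0,"z":-25,"rx":0,"ry":0,"rz":0,"claw":60},{"x":0,"y":0,"z":-45,"rx":0,"ry":0,"rz":0,"claw":60},{"x":0,"y":0,"z":-45,"rx":0,"ry":0,"rz":0,"claw":72},{"x":0,"y":0,"z":0,"rx":0,"ry":0,"rz":0,"claw":72}]' && python3 - <<'E'
from h import *
plan((639,-97,260),-5,8)
E
```

```text
t: 16.05
tool_pos: [0.4585, -0.3531, 0.311]
ee_rot: [3.134, -0.01, -0.073]
force: [1.0, -1.6, 0.4]
opening: 0.718
finger_force: 0.0
from [ 458.5 -353.1  311. ] [179.6  -0.6  -4.2] step 39.7 turn 0.14
{"x":20.1,"y":-33.6,"z":6.3,"rx":0.1,"ry":-0.1,"rz":0.1},
{"x":20.1,"y":-33.6,"z":6.3,"rx":0.1,"ry":-0.1,"rz":0.1},
{"x":20.0,"y":-33.7,"z":6.3,"rx":0.1,"ry":-0.1,"rz":0.1},
{"x":20.0,"y":-33.7,"z":6.3,"rx":0.1,"ry":-0.1,"rz":0.1},
{"x":19.9,"y":-33.7,"z":6.4,"rx":0.1,"ry":-0.1,"rz":0.1},
{"x":19.9,"y":-33.8,"z":6.4,"rx":0.1,"ry":-0.1,"rz":0.1},
{"x":19.8,"y":-33.8,"z":6.4,"rx":0.1,"ry":-0.1,"rz":0.1},
{"x":19.7,"y":-33.8,"z":6.4,"rx":0.1,"ry":-0.1,"rz":0.1}
```

```bash
python3 -m handwheel '[{"x":20,"y":-34,"z":6,"rx":0,"ry":0,"rz":0,"claw":72},{"x":20,"y":-34,"z":6,"rx":0,"ry":0,"rz":0,"claw":72},{"x":20,"y":-34,"z":6,"rx":0,"ry":0,"rz":0,"claw":72},{"x":20,"y":-34,"z":6,"rx":0,"ry":0,"rz":0,"claw":72},{"x":20,"y":-34,"z":6,"rx":0,"ry":0,"rz":1,"claw":72},{"x":20,"y":-34,"z":6,"rx":0,"ry":0,"rz":0,"claw":72},{"x":20,"y":-34,"z":6,"rx":0,"ry":0,"rz":0,"claw":72},{"x":20,"y":-33,"z":6,"rx":0,"ry":0,"rz":0,"claw":72}]' && python3 -m handwheel '[{"x":0,"y":0,"z":0,"rx":0,"ry":0,"rz":0,"claw":72},{"x":0,"y":0,"z":0,"rx":0,"ry":0,"rz":0,"claw":72}]' && python3 - <<'E'
from h import *
plan((639,-97,182),-5,3)
E
```

```text
t: 16.85
tool_pos: [0.6381, -0.0927, 0.2555]
ee_rot: [-3.141, 0.002, -0.09]
force: [0.1, -0.1, -0.7]
opening: 0.717
finger_force: 0.0
t: 17.05
tool_pos: [0.6376, -0.0935, 0.2554]
ee_rot: [-3.141, 0.003, -0.088]
force: [0.3, 0.1, -0.1]
opening: 0.719
finger_force: 0.0
from [637.6 -93.5 255.4] [-180.     0.2   -5.1] step 24.5 turn 0.06
{"x":0.6,"y":1.1,"z":24.5,"ry":0.1},
{"x":0.6,"y":1.1,"z":24.5,"ry":0.1},
{"x":0.6,"y":1.1,"z":24.5,"ry":0.1}
```

```bash
python3 -m handwheel '[{"x":1,"y":2,"z":30,"rx":0,"ry":0,"rz":0,"claw":72},{"x":1,"y":1,"z":28,"rx":0,"ry":0,"rz":0,"claw":72},{"x":0,"y":0,"z":15,"rx":0,"ry":0,"rz":0,"claw":72},{"x":0,"y":0,"z":0,"rx":0,"ry":0,"rz":0,"claw":72}]' && python3 -m handwheel '[{"x":0,"y":0,"z":0,"rx":0,"ry":0,"rz":0,"claw":35},{"x":0,"y":0,"z":0,"rx":0,"ry":0,"rz":0,"claw":35},{"x":0,"y":0,"z":0,"rx":0,"ry":0,"rz":0,"claw":35},{"x":0,"y":0,"z":0,"rx":0,"ry":0,"rz":0,"claw":35}]' 30
```

```text
t: 17.45
tool_pos: [0.6375, -0.0987, 0.1811]
ee_rot: [-3.141, 0.007, -0.092]
force: [-0.6, 0.0, 0.8]
opening: 0.724
finger_force: 0.0
t: 17.85
tool_pos: [0.6397, -0.098, 0.1846]
ee_rot: [3.141, -0.001, -0.09]
force: [0.5, 0.8, 0.9]
opening: 0.511
finger_force: 32.3
```

```bash
python3 -m handwheel '[{"x":0,"y":0,"z":-10,"rx":0,"ry":0,"rz":0,"claw":35},{"x":0,"y":0,"z":-25,"rx":0,"ry":0,"rz":0,"claw":35},{"x":0,"y":0,"z":-40,"rx":0,"ry":0,"rz":0,"claw":35},{"x":0,"y":0,"z":-40,"rx":0,"ry":0,"rz":0,"claw":35},{"x":0,"y":0,"z":0,"rx":0,"ry":0,"rz":0,"claw":35}]' && python3 - <<'E'
from h import *
plan((450,-436,305),-4.4,10)
E
```

```text
t: 18.35
tool_pos: [0.6416, -0.0981, 0.3062]
ee_rot: [3.139, -0.014, -0.09]
force: [2.0, -0.1, -0.3]
opening: 0.502
finger_force: 32.1
from [641.6 -98.1 306.2] [179.9  -0.8  -5.2] step 38.8 turn 0.11
{"x":-16.0,"y":35.4,"ry":-0.1,"rz":-0.1},
{"x":-16.1,"y":35.4,"ry":-0.1,"rz":-0.1},
{"x":-16.1,"y":35.3,"ry":-0.1,"rz":-0.1},
{"x":-16.2,"y":35.3,"ry":-0.1,"rz":-0.1},
{"x":-16.2,"y":35.3,"ry":-0.1,"rz":-0.1},
{"x":-16.3,"y":35.3,"z":0.1,"ry":-0.1,"rz":-0.1},
{"x":-16.3,"y":35.2,"z":0.1,"ry":-0.1,"rz":-0.1},
{"x":-16.4,"y":35.2,"z":0.1,"ry":-0.1,"rz":-0.1},
{"x":-16.4,"y":35.2,"z":0.1,"ry":-0.1,"rz":-0.1},
{"x":-16.5,"y":35.2,"z":0.1,"ry":-0.1,"rz":-0.1}
```

```bash
python3 -m handwheel '[{"x":-16,"y":35,"z":0,"rx":0,"ry":0,"rz":0,"claw":35},{"x":-16,"y":36,"z":0,"rx":0,"ry":0,"rz":0,"claw":35},{"x":-16,"y":35,"z":0,"rx":0,"ry":0,"rz":0,"claw":35},{"x":-16,"y":36,"z":0,"rx":0,"ry":0,"rz":-1,"claw":35},{"x":-16,"y":35,"z":0,"rx":0,"ry":0,"rz":0,"claw":35},{"x":-16,"y":36,"z":0,"rx":0,"ry":0,"rz":0,"claw":35},{"x":-16,"y":35,"z":0,"rx":0,"ry":0,"rz":0,"claw":35},{"x":-16,"y":35,"z":0,"rx":0,"ry":0,"rz":0,"claw":35}]' && python3 -m handwheel '[{"x":-16,"y":35,"z":0,"rx":0,"ry":0,"rz":0,"claw":35},{"x":-16,"y":35,"z":0,"rx":0,"ry":0,"rz":0,"claw":35},{"x":0,"y":0,"z":0,"rx":0,"ry":0,"rz":0,"claw":35},{"x":0,"y":0,"z":0,"rx":0,"ry":0,"rz":0,"claw":35}]' && python3 - <<'E'
from h import *
s=robot.observe(); i=robot.snapshot("wrist")
b,g,r=[i[...,k].astype(int) for k in range(3)]
m=((r-b>12)&(r<130)&(r-g>5)).astype(np.uint8); m=cv2.morphologyEx(m,cv2.MORPH_CLOSE,np.ones((5,5)))
for c in cv2.findContours(m,cv2.RETR_EXTERNAL,cv2.CHAIN_APPROX_NONE)[0]:
    if cv2.contourArea(c)<400: continue
    c=c.reshape(-1,2); print(c.min(0),c.max(0),cv2.minAreaRect(wcast(c,.022,s)[:,:2].astype(np.float32)))
plan((450,-436,195),-4.4,4)
E
```

```text
t: 19.15
tool_pos: [0.4878, -0.3704, 0.2987]
ee_rot: [-3.141, 0.0, -0.073]
force: [-0.1, -0.7, -1.7]
opening: 0.509
finger_force: 32.0
t: 19.55
tool_pos: [0.4513, -0.4373, 0.2984]
ee_rot: [-3.14, 0.0, -0.075]
force: [0.8, 0.9, -1.3]
opening: 0.508
finger_force: 32.0
[505 318] [559 419] ((94.9782485961914, -846.3388061523438), (410.8677673339844, 109.34595489501953), 30.828907012939453)
[229 151] [328 375] ((385.4190673828125, -433.03704833984375), (77.29719543457031, 231.5493621826172), 85.83390045166016)
[148 136] [210 282] ((456.1419372558594, -355.6571044921875), (44.86134719848633, 128.4770050048828), 85.91165161132812)
[484   6] [509  32] ((614.5884399414062, -640.2371826171875), (25.137388229370117, 28.403635025024414), 44.522212982177734)
from [ 451.7 -436.5  298.4] [-179.9    0.    -4.2] step 25.9 turn 0.05
{"x":-0.4,"z":25.9},
{"x":-0.4,"y":-0.1,"z":25.9},
{"x":-0.4,"y":-0.1,"z":25.9},
{"x":-0.4,"y":-0.1,"z":25.9}
```

Bar B lies flat where it was intended, at (456,-356), so there is room. Lower bar A.

```bash
python3 -m handwheel '[{"x":0,"y":0,"z":30,"rx":0,"ry":0,"rz":0,"claw":35},{"x":0,"y":0,"z":35,"rx":0,"ry":0,"rz":0,"claw":35},{"x":0,"y":0,"z":25,"rx":0,"ry":0,"rz":0,"claw":35},{"x":0,"y":0,"z":12,"rx":0,"ry":0,"rz":0,"claw":35},{"x":0,"y":0,"z":3,"rx":0,"ry":0,"rz":0,"claw":35},{"x":0,"y":0,"z":0,"rx":0,"ry":0,"rz":0,"claw":35},{"x":0,"y":0,"z":0,"rx":0,"ry":0,"rz":0,"claw":35}]'
```

```text
t: 20.3
tool_pos: [0.4527, -0.4372, 0.1952]
ee_rot: [3.139, -0.002, -0.072]
force: [-0.1, -0.1, -1.2]
opening: 0.506
finger_force: 32.0
```

```bash
python3 -m handwheel '[{"x":0,"y":0,"z":3,"rx":0,"ry":0,"rz":0,"claw":35},{"x":0,"y":0,"z":3,"rx":0,"ry":0,"rz":0,"claw":35},{"x":0,"y":0,"z":2,"rx":0,"ry":0,"rz":0,"claw":35},{"x":0,"y":0,"z":0,"rx":0,"ry":0,"rz":0,"claw":35},{"x":0,"y":0,"z":0,"rx":0,"ry":0,"rz":0,"claw":35}]'
```

```text
t: 20.8
tool_pos: [0.4524, -0.4374, 0.1905]
ee_rot: [3.137, -0.004, -0.073]
force: [-4.0, 6.0, 19.6]
opening: 0.508
finger_force: 37.4
```

Contact came about 4 mm early, so the bar has probably slipped a little in the grip. Ease off and recheck the force before releasing.

```bash
python3 -m handwheel '[{"x":0,"y":0,"z":-2,"rx":0,"ry":0,"rz":0,"claw":35},{"x":0,"y":0,"z":0,"rx":0,"ry":0,"rz":0,"claw":35},{"x":0,"y":0,"z":0,"rx":0,"ry":0,"rz":0,"claw":35}]'
python3 - <<'E'
from h import *
i=robot.snapshot("scene"); s=i[185:310,60:200]; j=robot.snapshot("wrist")
C=np.zeros((420,800,3),np.uint8); C[:,:420]=cv2.resize(s,(420,420),interpolation=cv2.INTER_CUBIC) ; C[:,425:]=j[:,100:475]
cv2.imwrite("pics/f.png",C)
E
```

```text
t: 21.1
tool_pos: [0.4524, -0.4375, 0.1907]
ee_rot: [3.138, -0.003, -0.073]
force: [-1.6, 4.0, 12.0]
opening: 0.511
finger_force: 35.8
```

View pics/f.png

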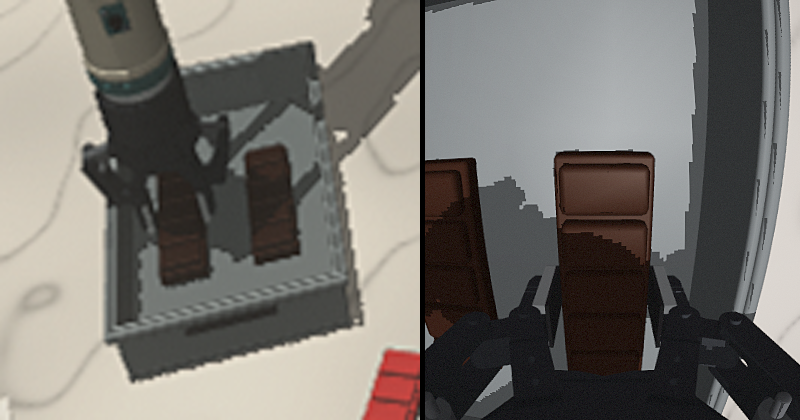

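Both bars are inside the tote. The outer finger knuckle, wrist crop (735,325), overlaps the tote's right rim, and the +y side force fits that: the knuckle is what rests, not the bar. So raise, shift 10 mm towards the middle, and lower again.

```bash
python3 -m handwheel '[{"x":0,"y":0,"z":-8,"rx":0,"ry":0,"rz":0,"claw":35},{"x":0,"y":-5,"z":0,"rx":0,"ry":0,"rz":0,"claw":35},{"x":0,"y":-5,"z":0,"rx":0,"ry":0,"rz":0,"claw":35},{"x":0,"y":0,"z":0,"rx":0,"ry":0,"rz":0,"claw":35}]' && python3 -m handwheel '[{"x":0,"y":0,"z":4,"rx":0,"ry":0,"rz":0,"claw":35},{"x":0,"y":0,"z":3,"rx":0,"ry":0,"rz":0,"claw":35},{"x":0,"y":0,"z":0,"rx":0,"ry":0,"rz":0,"claw":35},{"x":0,"y":0,"z":0,"rx":0,"ry":0,"rz":0,"claw":35}]'
```

```text
t: 21.6
tool_pos: [0.4524, -0.4258, 0.1951]
ee_rot: [-3.14, 0.001, -0.072]
force: [0.4, -0.5, -1.9]
opening: 0.505
finger_force: 32.3
t: 22.0
tool_pos: [0.4526, -0.427, 0.1883]
ee_rot: [-3.141, 0.0, -0.073]
force: [0.7, -0.3, -2.2]
opening: 0.504
finger_force: 32.3
```

Now free at .1883, so the rim was indeed the contact. Lower the last 2 mm.

```bash
python3 -m handwheel '[{"x":0,"y":0,"z":2,"rx":0,"ry":0,"rz":0,"claw":35},{"x":0,"y":0,"z":1,"rx":0,"ry":0,"rz":0,"claw":35},{"x":0,"y":0,"z":0,"rx":0,"ry":0,"rz":0,"claw":35},{"x":0,"y":0,"z":0,"rx":0,"ry":0,"rz":0,"claw":35}]'
```

```text
t: 22.4
tool_pos: [0.4527, -0.4272, 0.1865]
ee_rot: [3.141, -0.001, -0.073]
force: [-1.9, 0.9, 5.1]
opening: 0.505
finger_force: 33.0
```

```bash
python3 -m handwheel '[{"x":0,"y":0,"z":0,"rx":0,"ry":0,"rz":0,"claw":57},{"x":0,"y":0,"z":0,"rx":0,"ry":0,"rz":0,"claw":57},{"x":0,"y":0,"z":-5,"rx":0,"ry":0,"rz":0,"claw":57},{"x":0,"y":0,"z":-25,"rx":0,"ry":0,"rz":0,"claw":57},{"x":0,"y":0,"z":-45,"rx":0,"ry":0,"rz":0,"claw":57},{"x":0,"y":0,"z":-45,"rx":0,"ry":0,"rz":0,"claw":57},{"x":-40,"y":0,"z":-40,"rx":0,"ry":0,"rz":0,"claw":57},{"x":0,"y":0,"z":0,"rx":0,"ry":0,"rz":0,"claw":57}]' && python3 - <<'E'
from h import *
s=robot.observe(); i=robot.snapshot("wrist")
b,g,r=[i[...,k].astype(int) for k in range(3)]
m=((r-b>12)&(r<130)&(r-g>5)).astype(np.uint8); m=cv2.morphologyEx(m,cv2.MORPH_CLOSE,np.ones((5,5)))
for c in cv2.findContours(m,cv2.RETR_EXTERNAL,cv2.CHAIN_APPROX_NONE)[0]:
    if cv2.contourArea(c)<400: continue
    c=c.reshape(-1,2); print(c.min(0),c.max(0),cv2.minAreaRect(wcast(c,.022,s)[:,:2].astype(np.float32)))
# side view: compare apron before/after, wedge position
d=robot.snapshot("side"); np.set_printoptions(precision=0,suppress=True)
m=(d.min(2)>190).astype(np.uint8)
for n,k in (("before",cv2.imread("pics/b0.png")),("now",d)):
    g=cv2.cvtColor(k,cv2.COLOR_BGR2GRAY)
    print(n,[ (x,int(np.argmin(np.diff(g[200:330,x].astype(int)))+200),int(np.argmax(np.diff(g[225:330,x].astype(int)))+225)) for x in (140,160,180,225)])
    w=cv2.inRange(k[240:300,170:260],(165,165,165),(255,255,255)); print(cv2.countNonZero(w))
E
```

```text
t: 23.2
tool_pos: [0.4158, -0.425, 0.347]
ee_rot: [3.134, -0.005, -0.074]
force: [0.5, -0.9, 0.3]
opening: 0.569
finger_force: 0.0
[494 277] [559 419] ((7.945556640625, -892.650634765625), (595.3969116210938, 152.94349670410156), 30.011137008666992)
[  0 214] [ 24 301] ((358.865966796875, -63.82420349121094), (49.96626663208008, 138.6317596435547), 61.45218276977539)
[172  94] [222 227] ((455.81610107421875, -354.59478759765625), (43.503761291503906, 126.96660614013672), 85.89237213134766)
[252  92] [299 226] ((451.23638916015625, -428.1072692871094), (42.39065170288086, 126.50679016113281), 86.07249450683594)
before [(140, 204, 257), (160, 202, 238), (180, 212, 236), (225, 264, 269)]
301
now [(140, 206, 262), (160, 203, 242), (180, 214, 236), (225, 300, 242)]
925
```

Both bars lie flat in the tote, at (456,-355) and (451,-428) and with footprints of about 43×127 mm. The hood edge has dropped, the wedge is clear and the arm is free. Handing in.

```bash
python3 -c "
from cell import robot
print(robot.close_job())"
```

```text
the job is handed in; nothing more can be done
None
```

The job is handed in at about 23 s: the wedge is drawn out and lies on the bench clear of the hood, the hood is down, and both chocolate bars lie flat in the grey tote; a finger knuckle briefly pressed the tote rim (about 20 N) during the second placing.

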